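# Unscrew the canister cap

## Robot

A 7-joint arm with a two-finger parallel gripper is mounted at the origin on a cart in front of the work surface, level with it; the furniture and walls round the work are solid. World frame = base frame: x ahead of the robot, y to its left, z up, the work surface at z = 0. Lengths are in m, angles in rad, forces in N, time in s.
With the tool pointing down it reaches from about 0.4 to 0.875 m from the base axis. Payload 19.3 kg.
Tool frame: the origin (TCP) lies midway between the tips of the shut fingers; the grasp point (between the pads) lies 19 mm behind it; z points along the fingers, y is the line along which they close (so a half turn about z gives the same grasp; the last joint's range is limited). The gripper opens to 85 mm and grips with 20 to 120 N. Pads are 22 mm wide; open, the fingers measure 114 mm over their backs; the gripper's body (76 mm by 85 mm) begins 54 mm behind the grasp point. The pads swing forward as they close: fully open they stand 13 mm farther back than shut.
Start: joints at [1.144, 0.521, -0.036, 1.599, 0.021, 1.021, -0.113], TCP at [0.218, -0.586, 0.231] pointing down, gripper open.
Joint ranges: [-2.91, 2.91], [-0.3, 2.13], [-1.5, 1.42], [0.17, 2.43], [-1.26, 4.41], [0.16, 1.93], [-2.52, 2.52]. Speed limits (rad/s): [1.89, 1.89, 2.39, 2.39, 3.01, 3.01, 3.01].

## Interface

Orientations are given as [roll, pitch, yaw] about the fixed x, y, z axes, in that order (R = Rz(yaw) Ry(pitch) Rx(roll)).
In Python, from workcell import bot gives the robot as it stands.
- The arm moves only by the shell command python3 nudge.py 'ROWS' [FORCE]. ROWS is a JSON list of rows, 1 to 5 of them, each of 7 numbers: the finger opening in m, then dx, dy, dz in m, then a rotation vector rx, ry, rz in rad; each row is the pose to reach, as a shift and turn from the pose commanded when the command began, along the tool's axes at that moment; what a row does not reach only later rows make up. A row lasts 1/8 s, in which the tool goes at most 0.0625 m and 0.188 rad, less where a joint would pass 70% of its speed; a pose out of reach is approached as far as the arm can. The fingers move at their own pace and stop on an object; FORCE is the grip in N (left out, the last holds). Time passes only in rows, so rows that do not move let the fingers close. It prints the time, the measured TCP pose, the force, the opening and the grip force at its end.
- bot.observe(): the state, without advancing time (a new reading comes with each control period).
- bot.grab_frame(name): name is "scene" or "top"; returns the picture (400x640x3 uint8, blue, green, red); there is no depth.
- bot.calibration(name): a dict with "vfov" (degrees; the focal length in pixels is half the picture's height over the tangent of half this angle, whatever the lens; pixels are square), "cx", "cy" (the principal point, pixels), "eye" and "attitude" of the camera in the world. Camera axes: x right, y down, z forward; pixel columns grow to the right and rows downward; lengths in m; the calibration is good to about 2 mm. A picture is of the moment at which its call begins. calibration takes no time and is no camera call.
- bot.job_done(): hands the job in; it is judged then, once.
The state is a dict: "clock": time; "qpos": joint angles; "qd": joint speeds; "joint_efforts": joint torques, N m; "position": TCP position; "tool_rot": TCP orientation; "force": force on the tool from outside, world axes, zero at the start; "moment": the same for the moment, N m; "grip_width": finger opening in m; "finger_force": force on a finger pad.
Only numpy, scipy, OpenCV 4.12 (cv2) and the standard library are available. Lean on these libraries where they do the work, as an engineer would, in place of code of your own. Each camera call takes 0.05 s, during which the arm holds its last target. There are 200 camera calls.

## Task

Unscrew the black ribbed cap from the aluminium canister: turn it anticlockwise seen from above, regripping as often as needed, until it comes free of the thread, and never yank it off the thread. Then set it down gently, open side down and wholly on the black rubber mat, and let go. Leave the other things on the bench where they are.

Things in the scene. Friction and masses are not known exactly. Their poses are not given: they have to be found in the camera images.
- canister: Aluminium canister, 76 mm in diameter, strapped to a 110 x 110 x 12 mm plywood board fixed to the bench: it cannot move or turn. Origin: centre of the board's underside; z up along the thread's axis. Its shoulder slopes from 84 mm height (radius 38 mm) to 94 mm at the neck. The screwed-down cap's origin lies 99 mm above this origin.
- neck_rim (a point): Centre of the canister's neck rim, 124 mm above the bench. Neck 37 mm in diameter, 46 mm over its coarse right-hand thread, which rises 16 mm a turn; the cap's closed top rests on this rim when screwed down.
- cap: Round black ribbed screw cap, 56 mm wide, 30 mm tall, 60 g, open below (25 mm deep). Origin: centre of its open lower edge; z to its closed top. Starts screwed down, its x within 0.2 rad of the canister's. Unscrews anticlockwise from above, rising 16 mm a turn, 1.5 mm axial play; free after 4.2 to 4.7 rad, some 12 mm up. Turns easily and stays where left on the thread.
- mat: Square black rubber mat, 150 x 150 mm, 5 mm thick, lying flat and fixed on the bench. Origin: centre of its underside; z up, x and y along its edges.
- screw_jar: Bystander: glass jar with white lid, 63 mm in diameter, 99 mm tall; origin at the centre of its underside. Leave alone.
- sanding_block: Bystander: brown sanding block, 65 x 110 x 31 mm; origin at the centre of its underside. Leave alone. Near it, left of the work, a thin upright plywood panel hangs overhead: its lower edge is 0.50 m above the bench; the corner nearest the robot is 0.47 m ahead of the base and 0.03 m to its right, and the edge runs from there away and to the left. Keep the arm clear of it.
- tape_measure: Bystander: yellow tape measure, 39 x 91 x 62 mm; origin at the centre of its underside. Leave alone.

How it is judged:
On the way, in this order (a step that is already met when the one before it is completed fails the run):
1. the cap has been turned through about a quarter turn or more while still on the thread (angle between the x axis of cap and the x axis of canister, either way round above 1.1 rad and z of cap in the frame of canister below 0.108 m and horizontal distance between cap and canister below 0.006 m), for 0.05 s.
2. the cap is free, lifted clear above the neck (z of cap in the frame of canister above 0.13 m), for 0.1 s.
At the end, for the whole second after the job is handed in: The cap rests still on the rubber mat, open side down (tilt under 0.15 rad), its centre within 50 mm of the mat's centre along both of the mat's edges, lower edge on the mat (within 5 mm), released (x of cap in the frame of mat between -0.05 and 0.05 m and y of cap in the frame of mat between -0.05 and 0.05 m and z of cap in the frame of mat between 0.002 and 0.01 m and angle between cap's own z axis and vertical below 0.15 rad and linear speed of cap below 0.02 m/s and angular speed of cap below 0.2 rad/s); the robot touches nothing.
It fails at once if the cap is yanked or jammed on its thread with more than 80 N (contact force between cap and canister above 80 N).
It fails at once if the cap falls freely (faster than 0.7 m/s without being held: dropped from more than about 25 mm) (linear speed of cap above 0.7 m/s and contact force between the fingers and cap below 0.1 N).
It fails at once if a bystander is shifted by more than 30 mm (distance of any of screw_jar, sanding_block, tape_measure from where it was at the start of the episode above 0.03 m).
It also fails if it takes over 67 s, if anything falls off the work surface, if the arm or the gripper's body presses on something with over 40 N, if the wrist force passes 120 N, or if a joint passes its speed limit or range.

## Working session

There is one attempt and no reset: what is moved stays moved. The work goes in short steps, Python scripts to look and compute and a shell command to move; the robot and the scene stay as the last step left them, time stands still between calls to the robot, and variables do not carry over. Pictures are saved under pics/ and viewed, at most 10 in all, crops included, and the job is handed in when it is done.

```bash
ls; mkdir -p pics; python3 - <<'E'
from workcell import bot
import cv2
for n in ("scene","top"):
    cv2.imwrite(f"pics/{n}0.png",bot.grab_frame(n)); print(n,bot.calibration(n))
print(bot.observe())
E
```

```text
nudge.py
pics
workcell.py
scene {'vfov': 51.328925196900165, 'cx': 321.4092552356956, 'cy': 196.56053662575326, 'eye': array([0.21891669, 0.38044359, 0.58998181]), 'attitude': array([-2.20176727,  0.00456042, -2.61800096])}
top {'vfov': 44.89164936748671, 'cx': 328.7956573238388, 'cy': 204.58760760670415, 'eye': array([ 0.41848527, -0.19345385,  1.07129996]), 'attitude': array([-2.98831479, -0.02081575, -1.59907588])}
{'clock': 0.1, 'qpos': array([ 1.14382465,  0.52194854, -0.03633298,  1.59995569,  0.02121713,
        1.02108444, -0.11277294]), 'qd': array([-0.000284  , -0.00092858,  0.00049377, -0.00190261, -0.00021902,
       -0.00139157, -0.00090246]), 'joint_efforts': array([ 4.36015907e-03, -9.28490996e+01,  1.98425800e+00, -3.70532584e+01,
        1.81558763e-02,  5.28312841e-03,  4.78291838e-05]), 'position': array([ 0.21814372, -0.58537365,  0.2307852 ]), 'tool_rot': array([-3.14058549e+00,  8.20577897e-05,  3.56801642e-01]), 'force': array([ 0.28180234, -0.0582747 , -1.02277407]), 'moment': array([-0.04107209, -0.02168626,  0.03066636]), 'finger_force': 0.0, 'grip_width': 0.085501812107302}
```

View pics/scene0.png

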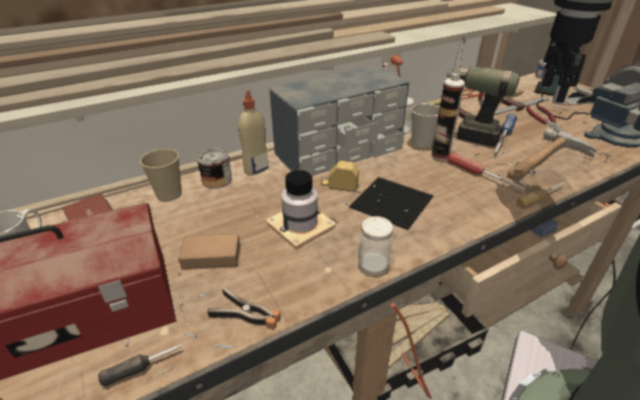

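View pics/top0.png

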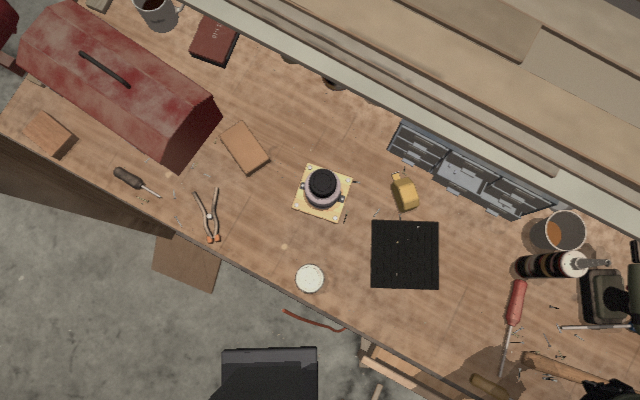

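Scene view: the cap is at (299,185), the canister on its board below it, the mat at (392,202), the jar at (376,245) and the tape at (343,177). In the top view the cap is at (322,183), the mat at (405,254), the jar at (310,278) and the tape at (404,190).

```bash
cat > h.py <<'E'
from workcell import bot
import numpy as np, cv2
from scipy.spatial.transform import Rotation as Rn
def cam(n):
    c=bot.calibration(n); return c,200/np.tan(np.radians(c['vfov']/2)),Rn.from_euler('xyz',c['attitude']).as_matrix()
def ray(n,p):
    c,f,R=cam(n); p=np.atleast_2d(p).astype(float)
    d=np.c_[(p-[c['cx'],c['cy']])/f,np.ones(len(p))]@R.T
    return c['eye'],d/np.linalg.norm(d,axis=1)[:,None]
def plane(n,p,z):
    e,d=ray(n,p); return e+d*((z-e[2])/d[:,2])[:,None]
def tri(p1,p2):
    a,u=ray('scene',p1);b,v=ray('top',p2);u=u[0];v=v[0]
    s=np.linalg.lstsq(np.c_[u,-v],b-a,rcond=None)[0]
    P,Q=a+s[0]*u,b+s[1]*v; return (P+Q)/2,np.linalg.norm(P-Q)
def blob(img,x,y,thr):
    m=(img.max(2)<thr).astype(np.uint8); n,l,s,c=cv2.connectedComponentsWithStats(m)
    l0=l[y,x]; m=(l==l0).astype(np.uint8); cs=cv2.findContours(m,0,1)[0]
    return max(cs,key=cv2.contourArea)
E
python3 - <<'E'
from h import *
S=cv2.imread('pics/scene0.png');T=cv2.imread('pics/top0.png')
b={}
for n,I,cp,mp in(('scene',S,(299,187),(385,212)),('top',T,(322,183),(395,262))):
    for k,p in(('cap',cp),('mat',mp)):
        c=blob(I,*p,62); r=cv2.minAreaRect(c); print(n,k,cv2.contourArea(c),r,cv2.boundingRect(c))
        if k=='mat':
            q=cv2.boxPoints(r) if n=='top' else cv2.approxPolyDP(cv2.convexHull(c),6,True)[:,0]
            b[n]=q; w=plane(n,q,.005); print(w.round(3).tolist(),w.mean(0))
# corners matched for height check
q=b['scene'];t=b['top']
ws=plane('scene',q,.005)
for i,p in enumerate(t):
    j=np.argmin(np.linalg.norm(ws-plane('top',p,.005),axis=1)); print(tri(q[j],p))
c1=cv2.resize(S[150:250,240:360],None,fx=4,fy=4,interpolation=2);c2=cv2.resize(T[140:240,270:390],None,fx=4,fy=4,interpolation=2)
for I,n,(a,bb) in((T,'top',(290,165)),(S,'scene',(265,195))):pass
h=cv2.cvtColor(T,cv2.COLOR_BGR2HSV);m=cv2.inRange(h,(15,60,150),(35,255,255));m[:,:285]=0;m[:,360:]=0;m[:155]=0;m[225:]=0
r=cv2.minAreaRect(cv2.findNonZero(m));print('board',r,plane('top',r[0],.012))
cv2.imwrite('pics/crop.png',np.vstack([c1,c2])[:800] if 0 else cv2.resize(np.hstack([c1,c2]),(800,333)))
E
```

```text
scene cap 1761.0 ((288.2353210449219, 143.941162109375), (105.26045989990234, 27.163990020751953), 75.96376037597656) (271, 94, 41, 102)
scene mat 2115.0 ((390.70361328125, 201.27061462402344), (71.43683624267578, 39.20051574707031), 21.037511825561523) (351, 179, 81, 50)
[[0.545, -0.317, 0.005], [0.537, -0.446, 0.005], [0.396, -0.443, 0.005], [0.404, -0.303, 0.005]] [ 0.47051879 -0.3772909   0.005     ]
top cap 579.0 ((322.5, 183.0), (28.0, 27.0), 90.0) (309, 169, 28, 29)
top mat 4381.0 ((404.9901428222656, 254.38433837890625), (67.72134399414062, 67.97766876220703), 1.4688007831573486) (371, 220, 68, 70)
[[0.398, -0.305, 0.005], [0.547, -0.315, 0.005], [0.539, -0.466, 0.005], [0.39, -0.453, 0.005]] [ 0.46827079 -0.38503672  0.005     ]
(array([ 0.40081028, -0.30440914,  0.0050865 ]), np.float64(0.006159792435375188))
(array([ 0.54569578, -0.31559254,  0.00585745]), np.float64(0.001589438815793748))
(array([ 0.54312507, -0.46942999, -0.01080768]), np.float64(0.005498736970212468))
(array([ 0.39380464, -0.45336602, -0.0013678 ]), np.float64(0.008462213248821618))
board ((321.9999694824219, 189.49996948242188), (68.99998474121094, 73.99998474121094), 90.0) [[ 0.61580862 -0.20597131  0.012     ]]
```

View pics/crop.png

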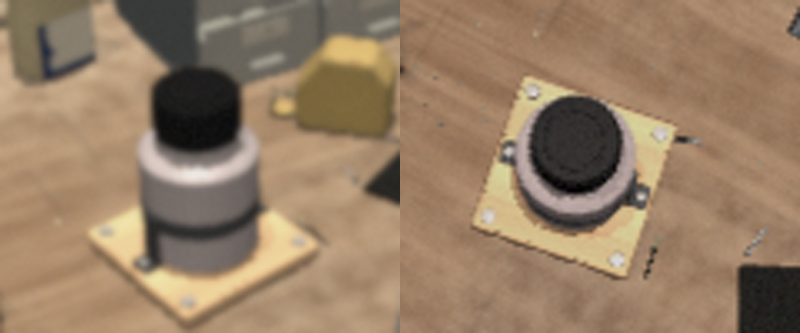

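The left half shows the cap silhouette in the scene view. The right half shows all four board corners in the top view, at crop points (527,78), (676,126), (626,276) and (474,226).

```bash
python3 - <<'E'
from h import *
q=np.array([(527,78),(676,126),(626,276),(474,226)],float)
q=np.c_[270+(q[:,0]-400)/3.333,140+q[:,1]/3.333]-.3
w=plane('top',q,.012);print(w.round(4),w.mean(0),np.linalg.norm(np.diff(w,axis=0),axis=1),np.degrees(np.arctan2(*(w[1]-w[0])[1::-1])))
q2=np.array([(89,238),(187,326),(320,248)],float)/3.333+[240,150]-.3
w2=plane('scene',q2,.012);print('scene board',w2.round(4),(w2[0]+w2[2])/2)
_,d=ray('scene',(299,175)); el=-d[0,2]
S=cv2.imread('pics/scene0.png');c=blob(S[160:],299,27,62)[:,0]+[0,160]
c=c[(c[:,1]>168)];print('rows',[(y,c[c[:,1]==y][:,0].min(),c[c[:,1]==y][:,0].max()) for y in range(168,198,2) if (c[:,1]==y).any()])
T=cv2.imread('pics/top0.png')
for thr in (50,62,75):
  cT=blob(T,322,183,thr);print(cv2.minEnclosingCircle(cT),cv2.fitEllipse(cT))
a=13.3;ps=(299,170.2+a*el)
for pt in((322.3,182.5),(322.5,183.2)):print(el,ps,tri(ps,pt),plane('top',pt,.129),plane('scene',ps,.129))
E
```

```text
[[ 0.6767 -0.1757  0.012 ]
 [ 0.6414 -0.2749  0.012 ]
 [ 0.5411 -0.2382  0.012 ]
 [ 0.577  -0.1385  0.012 ]] [ 0.60905746 -0.20681147  0.012     ] [0.10525857 0.10683316 0.10600022] -109.61352711522039
scene board [[ 0.6756 -0.1655  0.012 ]
 [ 0.5745 -0.127   0.012 ]
 [ 0.5395 -0.2314  0.012 ]] [ 0.60758704 -0.1984265   0.012     ]
rows [(170, np.int64(294), np.int64(301)), (172, np.int64(291), np.int64(307)), (174, np.int64(288), np.int64(309)), (176, np.int64(287), np.int64(310)), (178, np.int64(286), np.int64(310)), (180, np.int64(286), np.int64(311)), (182, np.int64(286), np.int64(311)), (184, np.int64(286), np.int64(311)), (186, np.int64(286), np.int64(311)), (188, np.int64(287), np.int64(310)), (190, np.int64(287), np.int64(310)), (192, np.int64(288), np.int64(309)), (194, np.int64(292), np.int64(305))]
((319.5, 199.5), 376.6703796386719) ((312.4031982421875, 194.0516815185547), (454.6517333984375, 773.8641967773438), 89.81828308105469)
((322.5, 183.25), 14.46773624420166) ((322.3583984375, 183.2770538330078), (26.138240814208984, 28.29762840270996), 178.53114318847656)
((322.5, 183.25), 14.46773624420166) ((322.28424072265625, 183.18251037597656), (26.552919387817383, 28.431753158569336), 2.461827278137207)
0.5463293227049739 (299, np.float64(177.46617999197613)) (array([ 0.61023616, -0.20502016,  0.12438322]), np.float64(0.002630499697846261)) [[ 0.60811036 -0.20555247  0.129     ]] [[ 0.60768327 -0.19890512  0.129     ]]
0.5463293227049739 (299, np.float64(177.46617999197613)) (array([ 0.60942676, -0.20505928,  0.12449096]), np.float64(0.004046580515933297)) [[ 0.60668687 -0.2059118   0.129     ]] [[ 0.60768327 -0.19890512  0.129     ]]
```

```bash
cat >> h.py <<'E'
def go(x,y,z):
    o=bot.observe();R=Rn.from_euler('xyz',o['tool_rot']).as_matrix();return (R.T@(np.array([x,y,z])-o['position'])).round(4)
def st():
    o=bot.observe();print('t',round(o['clock'],2),'p',o['position'].round(4),'rot',o['tool_rot'].round(3),'q',o['qpos'].round(2),'F',o['force'].round(1),'M',o['moment'].round(2),'w',round(float(o['grip_width']),4),'ff',o['finger_force'])
E
python3 -c "
from h import *
print(go(.6075,-.2055,.231)); print('jar',plane('top',(310,278),.099),'tape',plane('top',(404,190),.06))"
```

```text
[ 0.4975 -0.22   -0.    ]
jar [[ 0.42167661 -0.17647188  0.099     ]] tape [[ 0.60152188 -0.38005339  0.06      ]]
```

```bash
python3 nudge.py '[[0.085,0.05,-0.022,0,0,0,0],[0.085,0.1,-0.044,0,0,0,0],[0.085,0.15,-0.066,0,0,0,0],[0.085,0.2,-0.088,0,0,0,0],[0.085,0.25,-0.11,0,0,0,0]]' 60; python3 -c "
from h import *
st();print(go(.6075,-.2055,.231))"
```

```text
clock: 0.72
position: [0.4151, -0.3938, 0.2312]
tool_rot: [-3.141, 0.0, 0.357]
force: [0.7, -0.6, -0.4]
grip_width: 0.085
finger_force: 0.0
t 0.72 p [ 0.4151 -0.3938  0.2312] rot [-3.141  0.     0.357] q [ 0.72  0.44 -0.09  1.74  0.05  0.97 -0.6 ] F [ 0.7 -0.6 -0.4] M [-0.08  0.01 -0.02] w 0.085 ff 0.0
[ 2.461e-01 -1.093e-01  1.000e-04]
```

```bash
python3 nudge.py '[[0.085,0.05,-0.022,0,0,0,0],[0.085,0.1,-0.044,0,0,0,0],[0.085,0.15,-0.066,0,0,0,0],[0.085,0.2,-0.088,0,0,0,0],[0.085,0.246,-0.109,0,0,0,0]]' >/dev/null; python3 nudge.py '[[0.085,0,0,0,0,0,0.18],[0.085,0,0,0,0,0,0.36],[0.085,0,0,0,0,0,0.54],[0.085,0,0,0,0,0,0.72],[0.085,0,0,0,0,0,0.9]]' >/dev/null; python3 nudge.py '[[0.085,0,0,0,0,0,0],[0.085,0,0,0,0,0,0]]' >/dev/null; python3 -c "
from h import *
st();print(go(.6075,-.2055,.231))
cv2.imwrite('pics/a1.png',np.vstack([bot.grab_frame('scene')[:300,150:550],bot.grab_frame('top')[80:330,150:550]]))"
```

```text
t 2.23 p [ 0.6065 -0.2071  0.2311] rot [ 3.141  0.    -0.539] q [ 0.18  0.55  0.08  1.56 -0.05  1.04 -1.83] F [-0.   0.1 -0.6] M [ 0.02 -0.01  0.01] w 0.085 ff 0.0
[ 0.     -0.0019  0.0001]
```

View pics/a1.png

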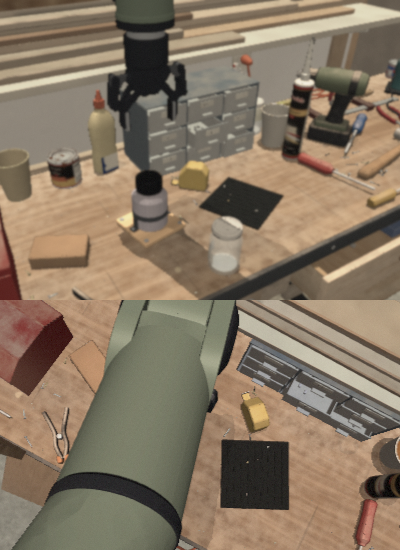

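The gripper hangs over the cap: in the scene crop it is at about x=147 with the cap at (149,183), and the arm hides the cap from the top camera. Next I descend and close gently.

```bash
python3 nudge.py '[[0.085,0,-0.002,0.04,0,0,0],[0.085,0,-0.002,0.08,0,0,0],[0.085,0,-0.002,0.11,0,0,0],[0.085,0,-0.002,0.125,0,0,0],[0.085,0,-0.002,0.136,0,0,0]]'; python3 nudge.py '[[0.07,0,0,0,0,0,0],[0.06,0,0,0,0,0,0],[0.05,0,0,0,0,0,0],[0.05,0,0,0,0,0,0]]' 25; python3 -c "
from h import *
st()
cv2.imwrite('pics/a2.png',cv2.resize(bot.grab_frame('scene')[100:250,220:380],None,fx=3,fy=3))"
```

```text
clock: 2.95
position: [0.6078, -0.2056, 0.0951]
tool_rot: [-3.141, -0.0, -0.543]
force: [0.0, -0.4, 0.7]
grip_width: 0.0849
finger_force: 0.0
clock: 3.45
position: [0.6091, -0.2044, 0.0967]
tool_rot: [-3.139, -0.002, -0.542]
force: [3.1, 5.7, 5.2]
grip_width: 0.0542
finger_force: 27.0
t 3.45 p [ 0.6091 -0.2044  0.0967] rot [-3.139e+00 -2.000e-03 -5.420e-01] q [ 0.19  0.71  0.06  1.66 -0.06  0.77 -1.83] F [3.1 5.7 5.2] M [ 1.26 -0.68  0.05] w 0.0542 ff 26.999974907375872
```

View pics/a2.png

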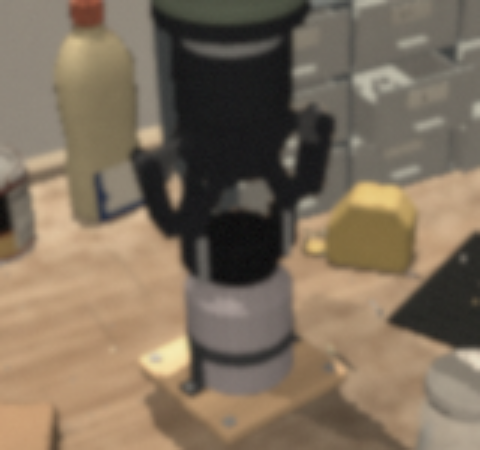

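Gripped: the fingers flank the cap at crop (240,250). A 6 N side force suggests the tool should shift about 2 mm. I'll recentre, then start turning.

```bash
python3 nudge.py '[[0.05,0,-0.002,-0.0015,0,0,0],[0.05,0,-0.002,-0.0015,0,0,0]]' 40; python3 nudge.py '[[0.05,0,0,-0.0003,0,0,-0.12],[0.05,0,0,-0.0006,0,0,-0.24],[0.05,0,0,-0.0009,0,0,-0.36]]';  python3 -c "
from h import *
st()"
```

```text
clock: 3.75
position: [0.6088, -0.2039, 0.0972]
tool_rot: [-3.142, -0.001, -0.543]
force: [1.0, 0.7, 0.5]
grip_width: 0.0544
finger_force: 44.7
clock: 4.12
position: [0.6085, -0.204, 0.0978]
tool_rot: [3.141, 0.0, -0.179]
force: [0.4, 0.1, -1.2]
grip_width: 0.0543
finger_force: 44.7
t 4.12 p [ 0.6085 -0.204   0.0978] rot [ 3.141  0.    -0.179] q [ 0.25  0.7  -0.03  1.66  0.03  0.78 -1.54] F [ 0.4  0.1 -1.2] M [-0.   -0.01 -0.01] w 0.0543 ff 44.688971769064665
```

```bash
for i in 1; do python3 nudge.py '[[0.05,0,0,-0.00045,0,0,-0.18],[0.05,0,0,-0.0009,0,0,-0.36],[0.05,0,0,-0.0014,0,0,-0.54],[0.05,0,0,-0.0018,0,0,-0.72],[0.05,0,0,-0.0023,0,0,-0.9]]'; python3 nudge.py '[[0.05,0,0,-0.00045,0,0,-0.18],[0.05,0,0,-0.0009,0,0,-0.36],[0.05,0,0,-0.0014,0,0,-0.54],[0.05,0,0,-0.0018,0,0,-0.72],[0.05,0,0,-0.0023,0,0,-0.9]]';done; python3 -c "
from h import *
st()
cv2.imwrite('pics/a3.png',cv2.resize(bot.grab_frame('scene')[100:250,220:380],None,fx=3,fy=3))"
```

```text
clock: 4.75
position: [0.609, -0.2058, 0.1005]
tool_rot: [3.139, 0.0, 0.721]
force: [2.9, -8.9, -1.5]
grip_width: 0.0542
finger_force: 44.5
clock: 5.38
position: [0.6107, -0.2074, 0.103]
tool_rot: [3.136, 0.004, 1.62]
force: [18.9, -16.8, -12.9]
grip_width: 0.0545
finger_force: 44.6
t 5.38 p [ 0.6107 -0.2074  0.103 ] rot [3.136 0.004 1.62 ] q [ 0.55  0.74 -0.49  1.63  0.43  0.87 -0.06] F [ 18.9 -16.8 -12.9] M [-3.31 -3.88 -0.4 ] w 0.0545 ff 44.562145974487066
```

View pics/a3.png

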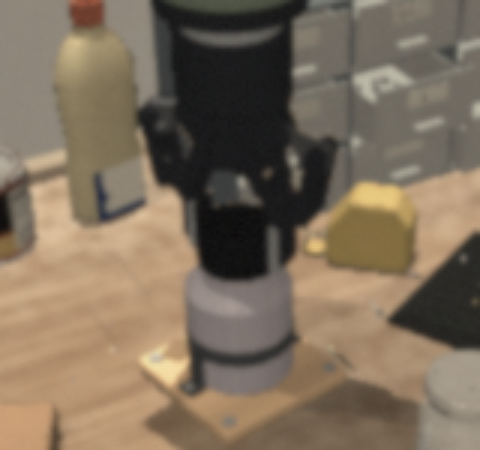

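```bash
python3 nudge.py '[[0.058,0,0,0,0,0,0],[0.085,0,0,0,0,0,0],[0.085,0,0,0,0,0,0]]' 40; python3 nudge.py '[[0.085,0,0,0,0,0,0.18],[0.085,0,0,0,0,0,0.36],[0.085,0,0,0,0,0,0.54],[0.085,0,0,0,0,0,0.72],[0.085,0,0,0,0,0,0.9]]' >/dev/null;python3 nudge.py '[[0.085,0,0,0,0,0,0.18],[0.085,0,0,0,0,0,0.36],[0.085,0,0,0,0,0,0.54],[0.085,0,0,0,0,0,0.72],[0.085,0,0,0,0,0,0.72]]' >/dev/null; python3 -c "
from h import *
st();print(go(.6107,-.205,.102))"
```

```text
clock: 5.8
position: [0.6084, -0.2039, 0.1023]
tool_rot: [-3.141, 0.0, 1.617]
force: [-0.7, -0.1, -0.2]
grip_width: 0.0849
finger_force: 0.0
t 7.05 p [ 0.6086 -0.2034  0.1023] rot [ 3.141e+00  0.000e+00 -2.000e-03] q [ 0.29  0.7  -0.08  1.65  0.08  0.8  -1.41] F [ 0.3 -0.1  0.3] M [-0.04  0.02 -0.05] w 0.0849 ff 0.0
[0.0021 0.0016 0.0003]
```

```bash
python3 nudge.py '[[0.085,0.0021,0.0016,0.0003,0,0,0],[0.07,0.0021,0.0016,0.0003,0,0,0],[0.05,0.0021,0.0016,0.0003,0,0,0],[0.05,0.0021,0.0016,0.0003,0,0,0],[0.05,0.0021,0.0016,0.0003,0,0,0]]' 30;python3 -c "
from h import *
st()"
```

```text
clock: 7.68
position: [0.6108, -0.2055, 0.1021]
tool_rot: [3.141, -0.0, -0.003]
force: [-1.0, -0.2, 2.2]
grip_width: 0.0544
finger_force: 31.4
t 7.67 p [ 0.6108 -0.2055  0.1021] rot [ 3.141e+00 -0.000e+00 -3.000e-03] q [ 0.29  0.7  -0.08  1.64  0.08  0.8  -1.4 ] F [-1.  -0.2  2.2] M [-0.16  0.03  0.  ] w 0.0544 ff 31.403754379134625
```

Well centred. Second stroke, checking the force as it goes.

```bash
python3 nudge.py '[[0.05,0,0,-0.00045,0,0,-0.18],[0.05,0,0,-0.0009,0,0,-0.36],[0.05,0,0,-0.0014,0,0,-0.54],[0.05,0,0,-0.0018,0,0,-0.72],[0.05,0,0,-0.0023,0,0,-0.9]]' 40; python3 nudge.py '[[0.05,0,0,-0.00045,0,0,-0.18],[0.05,0,0,-0.0009,0,0,-0.36],[0.05,0,0,-0.0014,0,0,-0.54],[0.05,0,0,-0.0018,0,0,-0.72],[0.05,0,0,-0.0018,0,0,-0.72]]'; python3 -c "
from h import *
st();print(go(.6107,-.205,.107))"
```

```text
clock: 8.3
position: [0.6109, -0.2058, 0.1045]
tool_rot: [3.141, 0.0, 0.903]
force: [0.5, -1.7, -0.4]
grip_width: 0.0542
finger_force: 41.9
clock: 8.93
position: [0.6109, -0.2056, 0.1063]
tool_rot: [3.141, -0.0, 1.616]
force: [-0.7, 0.1, 6.2]
grip_width: 0.0544
finger_force: 42.4
t 8.93 p [ 0.6109 -0.2056  0.1063] rot [ 3.141 -0.     1.616] q [ 0.56  0.74 -0.5   1.63  0.43  0.89 -0.07] F [-0.7  0.1  6.2] M [ 0.22 -0.    0.04] w 0.0544 ff 42.44792743586004
[ 0.0006 -0.0001 -0.0007]
```

```bash
python3 nudge.py '[[0.05,0,0,-0.0008,0,0,-0.18],[0.05,0,0,-0.0013,0,0,-0.36],[0.05,0,0,-0.0018,0,0,-0.54],[0.05,0,0,-0.0022,0,0,-0.72],[0.05,0,0,-0.0027,0,0,-0.9]]'; python3 nudge.py '[[0.05,0,0,-0.0004,0,0,-0.15],[0.05,0,0,-0.0008,0,0,-0.3],[0.05,0,0,-0.0012,0,0,-0.45]]'; python3 -c "
from h import *
st()"
```

```text
clock: 9.55
position: [0.6112, -0.2054, 0.1089]
tool_rot: [3.141, 0.001, 2.518]
force: [3.4, -0.2, -0.1]
grip_width: 0.0544
finger_force: 42.3
clock: 9.93
position: [0.6114, -0.2054, 0.1101]
tool_rot: [3.141, 0.001, 2.967]
force: [6.0, -0.9, -1.8]
grip_width: 0.0541
finger_force: 42.3
t 9.93 p [ 0.6114 -0.2054  0.1101] rot [3.141e+00 1.000e-03 2.967e+00] q [ 0.74  0.82 -0.82  1.61  0.68  1.01  1.1 ] F [ 6.  -0.9 -1.8] M [-0.27 -1.34 -0.06] w 0.0541 ff 42.26309338118881
```

```bash
python3 nudge.py '[[0.05,0,0,-0.001,0,0,-0.1],[0.05,0,0,-0.002,0,0,-0.1],[0.05,0,0,-0.003,0,0,-0.1]]'; python3 -c "
from h import *
st()"
```

```text
clock: 10.3
position: [0.6112, -0.2049, 0.1127]
tool_rot: [3.141, 0.001, 3.062]
force: [5.9, 0.7, -3.7]
grip_width: 0.0543
finger_force: 42.7
t 10.3 p [ 0.6112 -0.2049  0.1127] rot [3.141e+00 1.000e-03 3.062e+00] q [ 0.75  0.83 -0.84  1.61  0.69  1.03  1.19] F [ 5.9  0.7 -3.7] M [ 0.18 -1.13  0.06] w 0.0543 ff 42.748994613066316
```

```bash
python3 nudge.py '[[0.05,0,0,-0.002,0,0,0],[0.05,0,0,-0.004,0,0,0],[0.05,0,0,-0.007,0,0,0]]'; python3 nudge.py '[[0.05,0,0,-0.01,0,0,0],[0.05,0,0,-0.025,0,0,0],[0.05,0,0,-0.045,0,0,0],[0.05,0,0,-0.06,0,0,0],[0.05,0,0,-0.07,0,0,0]]'; python3 -c "
from h import *
st();print(go(.469,-.383,.185))
cv2.imwrite('pics/a4.png',bot.grab_frame('scene')[:300])"
```

```text
clock: 10.68
position: [0.6104, -0.2055, 0.1199]
tool_rot: [-3.141, -0.001, 3.065]
force: [0.0, -1.0, -2.2]
grip_width: 0.0542
finger_force: 43.0
clock: 11.3
position: [0.6109, -0.2055, 0.1914]
tool_rot: [-3.141, 0.001, 3.067]
force: [-0.1, -0.7, -1.0]
grip_width: 0.0539
finger_force: 43.0
t 11.3 p [ 0.6109 -0.2055  0.1914] rot [-3.141e+00  1.000e-03  3.067e+00] q [ 0.78  0.74 -0.89  1.55  0.62  1.15  1.25] F [-0.1 -0.7 -1. ] M [-0.    0.02  0.01] w 0.0539 ff 43.0001424998045
[ 0.1282 -0.1877  0.0063]
```

View pics/a4.png

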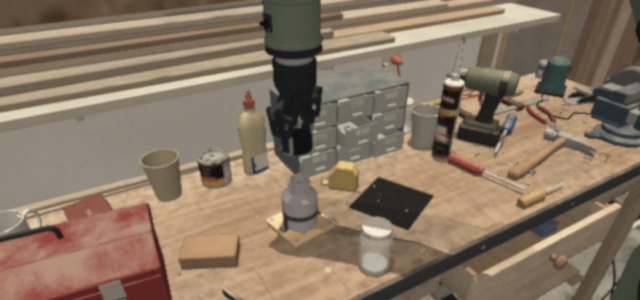

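The cap hangs in the gripper at (294,135) with the neck bare below it at (299,180). It moves over the mat next.

```bash
python3 nudge.py '[[0.05,0.02,-0.03,0,0,0,0],[0.05,0.05,-0.073,0,0,0,0],[0.05,0.08,-0.117,0,0,0,0],[0.05,0.11,-0.161,0,0,0,0],[0.05,0.128,-0.188,0.006,0,0,0]]'; python3 nudge.py '[[0.05,0,0,0.04,0,0,0],[0.05,0,0,0.08,0,0,0],[0.05,0,0,0.12,0,0,0],[0.05,0,0,0.14,0,0,0],[0.05,0,0,0.14,0,0,0]]'; python3 -c "
from h import *
st()
a=bot.grab_frame('scene')[120:270,300:480]
cv2.imwrite('pics/a5.png',cv2.resize(a,None,fx=3,fy=3))"
```

```text
clock: 11.98
position: [0.467, -0.3857, 0.1839]
tool_rot: [-3.141, -0.0, 3.064]
force: [0.2, 0.4, -0.4]
grip_width: 0.0538
finger_force: 43.1
clock: 12.6
position: [0.4688, -0.3829, 0.0433]
tool_rot: [3.14, -0.001, 3.067]
force: [-0.4, 0.5, 0.6]
grip_width: 0.0542
finger_force: 43.0
t 12.6 p [ 0.4688 -0.3829  0.0433] rot [ 3.140e+00 -1.000e-03  3.067e+00] q [ 1.1   0.87 -0.79  1.75  0.78  0.87  1.45] F [-0.4  0.5  0.6] M [ 0.01 -0.05  0.01] w 0.0542 ff 43.04903143085539
```

View pics/a5.png

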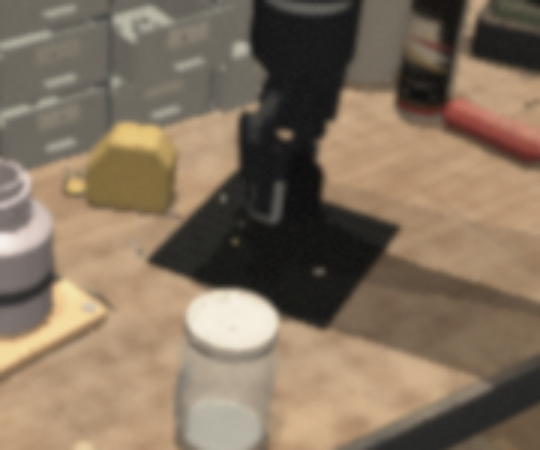

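The cap is upright, low over the middle of the mat at about crop (280,215). I'll lower it slowly, watching the force.

```bash
python3 nudge.py '[[0.05,0,0,0.012,0,0,0],[0.05,0,0,0.022,0,0,0],[0.05,0,0,0.03,0,0,0],[0.05,0,0,0.034,0,0,0]]'; python3 nudge.py '[[0.05,0,0,0.001,0,0,0],[0.05,0,0,0.002,0,0,0],[0.05,0,0,0.003,0,0,0],[0.05,0,0,0.003,0,0,0]]'
```

```text
clock: 13.15
position: [0.4689, -0.3832, 0.0094]
tool_rot: [3.141, -0.0, 3.067]
force: [0.8, 0.3, -0.4]
grip_width: 0.0543
finger_force: 43.1
clock: 13.65
position: [0.469, -0.3833, 0.007]
tool_rot: [-3.142, 0.0, 3.067]
force: [0.5, 0.7, -1.0]
grip_width: 0.0541
finger_force: 43.1
```

```bash
python3 nudge.py '[[0.05,0,0,0.001,0,0,0],[0.05,0,0,0.002,0,0,0],[0.05,0,0,0.002,0,0,0]]'; python3 nudge.py '[[0.05,0,0,0.001,0,0,0],[0.05,0,0,0.002,0,0,0],[0.05,0,0,0.002,0,0,0]]'
```

```text
clock: 14.02
position: [0.469, -0.3832, 0.0049]
tool_rot: [3.141, -0.0, 3.067]
force: [0.1, 0.4, -0.8]
grip_width: 0.0542
finger_force: 43.1
clock: 14.4
position: [0.4691, -0.3833, 0.0032]
tool_rot: [-3.141, 0.0, 3.067]
force: [-1.5, -0.8, 4.4]
grip_width: 0.0545
finger_force: 43.6
```

Contact at TCP z 0.003, as predicted. I'll open and rise.

```bash
python3 nudge.py '[[0.06,0,0,0,0,0,0],[0.085,0,0,0,0,0,0],[0.085,0,0,0,0,0,0],[0.085,0,0,0,0,0,0]]' 20; python3 nudge.py '[[0.085,0,0,-0.01,0,0,0],[0.085,0,0,-0.04,0,0,0],[0.085,0,0,-0.09,0,0,0],[0.085,0,0,-0.14,0,0,0],[0.085,0,0,-0.18,0,0,0]]'; python3 nudge.py '[[0.085,0,0,0,0,0,0],[0.085,0,0,0,0,0,0]]'; python3 -c "
from h import *
st()
a=bot.grab_frame('scene')[120:270,300:480]
cv2.imwrite('pics/a6.png',cv2.resize(a,None,fx=3,fy=3))"
```

```text
clock: 14.9
position: [0.469, -0.3833, 0.003]
tool_rot: [3.142, 0.0, 3.067]
force: [0.3, 0.0, -0.3]
grip_width: 0.085
finger_force: 0.0
clock: 15.52
position: [0.4692, -0.3832, 0.1858]
tool_rot: [-3.141, 0.001, 3.067]
force: [0.5, 0.1, 1.4]
grip_width: 0.0848
finger_force: 0.0
clock: 15.78
position: [0.4687, -0.3833, 0.183]
tool_rot: [-3.141, -0.0, 3.067]
force: [-0.5, 0.1, -1.0]
grip_width: 0.0851
finger_force: 0.0
t 15.78 p [ 0.4687 -0.3833  0.183 ] rot [-3.141 -0.     3.067] q [ 1.18  0.7  -0.91  1.67  0.61  1.08  1.58] F [-0.5  0.1 -1. ] M [ 0.06 -0.02  0.07] w 0.0851 ff 0.0
```

View pics/a6.png

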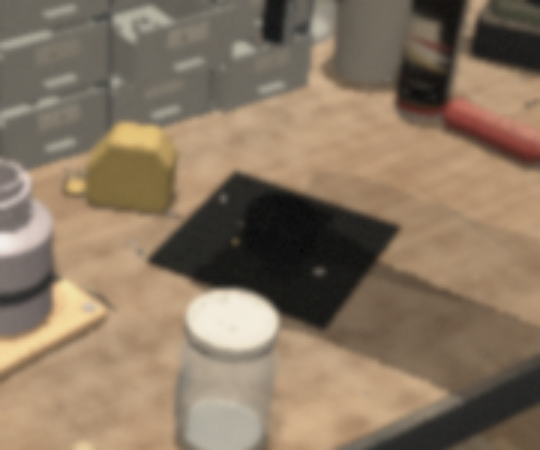

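The cap stands upright near the mat's middle, at about crop (283,225), and the gripper is clear. The bystanders look unmoved.

```bash
python3 -c "
from workcell import bot
print(bot.job_done())"
```

```text
the job is handed in; nothing more can be done
None
```

The cap was unscrewed in two strokes without forcing the thread, set down open side down near the mat's centre and released; the job is handed in at about 16 s, but no verdict was returned.

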